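Sweep the loose nuts into the parts tray

TASK

Push the three loose steel hexagon nuts across the bench with the fingertips, over the low front lip and all the way into the open-fronted aluminium parts tray. Slide them only, never lift or carry them, and leave everything else on the bench, the round bearing ring included, where it is.

Things in the scene. Friction and masses are not known exactly. Their poses are not given: they have to be found in the camera images.
- nut_a: plain steel hexagon nut lying flat, 46 mm across flats, 53 mm across corners, 24 mm high, 30 mm hole, 160 to 300 g; origin: centre of its underside, z up. It slides on the bench with friction of about 0.5 to 0.7. The three nuts are alike, anywhere on the open bench to the right (-y) of the tray.
- nut_b: plain steel hexagon nut lying flat, 46 mm across flats, 53 mm across corners, 24 mm high, 30 mm hole, 160 to 300 g; origin: centre of its underside, z up. It slides on the bench with friction of about 0.5 to 0.7. The three nuts are alike, anywhere on the open bench to the right (-y) of the tray.
- nut_c: plain steel hexagon nut lying flat, 46 mm across flats, 53 mm across corners, 24 mm high, 30 mm hole, 160 to 300 g; origin: centre of its underside, z up. It slides on the bench with friction of about 0.5 to 0.7. The three nuts are alike, anywhere on the open bench to the right (-y) of the tray.
- tray: aluminium parts tray fixed to the bench, like a dustpan: 170 mm deep (its x: open front at -85 mm, back at +85 mm), 230 mm wide (its y). Floor 2 mm thick; a 15 mm long ramp rises to it at the front. Walls 4 mm thick, 30 mm high at back and sides, none at the front. Origin: centre of its underside; its +x points from the open front inwards (roughly world +y, within 0.35 rad).
- bearing: bystander among the nuts: round steel bearing ring lying flat, 62 mm outside diameter, 30 mm hole, 16 mm high; origin: centre of its underside.
- cap: bystander among the nuts: round red plastic cap, 44 mm diameter, 32 mm high; origin: centre of its underside.
- fitting: bystander: upright brass hose fitting, 40 mm diameter at the foot, 45 mm high; origin: centre of its underside.
- screwdriver: bystander: screwdriver lying at the right (-y) of the work, about 200 mm long, along its own x, under 35 mm high.
- wrench: bystander: wrench lying at the right (-y) of the work, about 200 mm long, along its own x, under 20 mm high.
- tin: bystander: low round metal tin, 72 mm diameter, 45 mm high, beyond the nuts; origin: centre of its underside.
Not all that is in view belongs to the job. What is shaped like the nut_c but purple or turquoise is not meant. Leave any green look-alike of the nut_a alone.

How it is judged:
At the end, for the whole second after the job is handed in: Each nut's centre lies at least 23 mm past the tray's front edge and between its walls, down in the tray (origin below 35 mm) and at rest; every bystander is within 20 mm of where it stood (x of nut_a in the frame of tray between -0.062 and 0.081 m and y of nut_a in the frame of tray between -0.111 and 0.111 m and height (world z) of each of nut_a, nut_b, nut_c below 0.035 m and linear speed of each of nut_a, nut_b, nut_c below 0.02 m/s and x of nut_b in the frame of tray between -0.062 and 0.081 m and y of nut_b in the frame of tray between -0.111 and 0.111 m and x of nut_c in the frame of tray between -0.062 and 0.081 m and y of nut_c in the frame of tray between -0.111 and 0.111 m and distance of each of bearing, cap, fitting, screwdriver, wrench, tin from where it was at the start of the episode below 0.02 m); the robot touches nothing.
It fails at once if a nut is lifted off the bench (upright and more than 10 mm up, or in any attitude more than 35 mm up) ((height (world z) of nut_a above 0.035 m or (height (world z) of nut_a above 0.01 m and angle between nut_a's own z axis and vertical below 0.35 rad)) or (height (world z) of nut_b above 0.035 m or (height (world z) of nut_b above 0.01 m and angle between nut_b's own z axis and vertical below 0.35 rad)) or (height (world z) of nut_c above 0.035 m or (height (world z) of nut_c above 0.01 m and angle between nut_c's own z axis and vertical below 0.35 rad))).
It fails at once if anything on the bench other than the nuts is moved more than 20 mm (distance of any of bearing, cap, fitting, screwdriver, wrench, tin from where it was at the start of the episode above 0.02 m).
It also fails if it takes over 72 s, if anything falls off the work surface, if the arm or the gripper's body presses on something with over 40 N, if the wrist force passes 120 N, or if a joint passes its speed limit or range.

ROBOT

A 7-joint arm with a two-finger parallel gripper is mounted at the origin on the work surface. World frame = base frame: x ahead of the robot, y to its left, z up, the work surface at z = 0. Lengths are in m, angles in rad, forces in N, time in s.
With the tool pointing down it reaches from about 0.425 to 0.925 m from the base axis. Payload 6.8 kg.
Tool frame: the origin (TCP) lies at the very end of the fingers, on their centre line; the grasp point (between the pads) lies 19 mm behind it; z points along the fingers, y is the line along which they close (so a half turn about z gives the same grasp; the last joint's range is limited). The gripper opens to 85 mm and grips with 20 to 120 N. Pads are 22 mm wide; open, the fingers measure 114 mm over their backs; the gripper's body (76 mm by 85 mm) begins 54 mm behind the grasp point. The pads swing forward as they close: fully open they stand 13 mm farther back than shut.
Start: joints at [-1.398, 0.477, 0.022, 1.555, -0.011, 1.109, -0.083], TCP at [0.187, 0.649, 0.231] pointing down, gripper open.
Joint ranges: [-2.96, 2.96], [-0.34, 2.1], [-1.41, 1.46], [0.24, 2.44], [-1.37, 4.51], [0.17, 1.92], [-2.96, 2.96]. Speed limits (rad/s): [2.39, 2.39, 3.14, 3.14, 3.14, 3.14, 3.14].

INTERFACE

Orientations are given as a rotation vector (axis times angle).
In Python, from bench import r gives the robot as it stands. The module is installed in compiled form; this text tells all that it offers.
- The arm moves only by the tool servo_tool, never from a script. Its argument "commands" is a list of rows, each a list of 7 numbers: the turn, a rotation vector about the world's x, y, z in degrees, then the shift along the world's x, y, z in mm, then the closure, from 0 (fully open) to 1 (shut). A call has 1 to 5 rows; each row is the pose to reach, as a shift and turn from the pose commanded when the call began; what a row does not reach only later rows make up. A row lasts 1/12 s, in which the tool goes at most 41.7 mm and 7.16 degrees, less where a joint would pass 70% of its speed; a pose out of reach is approached as far as the arm can. A call with a gripper value outside its range is refused whole. The fingers move at their own pace and stop on an object; "force" is the grip in N (left out, the last holds). Time passes only in rows, so rows that repeat a pose let the fingers close. It gives the time, the measured TCP pose, the force, the opening and the grip force at its end, in the units of the state.
- r.get_obs(): the state, without advancing time (a new reading comes with each control period).
- r.grab_frame(name): name is "scene" or "top"; returns (picture, depth): 480x640x3 uint8, blue, green, red; 480x640 float32, m along the optical axis (not along the pixel's ray), 0 where there is no reading.
- r.camera_info(name): a dict with "vertical_fov" (degrees; the focal length in pixels is half the picture's height over the tangent of half this angle, whatever the lens; pixels are square), "cx", "cy" (the principal point, pixels), "D" ([k1, k2, p1, p2, k3] as OpenCV has them; the pictures are not rectified), "cam_to_world" (4x4, takes a point from camera to world coordinates). Camera axes: x right, y up, looking along -z (the intrinsics and any distortion apply to the point x, -y, -z); pixel columns grow to the right and rows downward; lengths in m; the calibration is good to about 2 mm. A picture is of the moment at which its call begins. camera_info takes no time and is no camera call.
- r.hand_in(): hands the job in; it is judged then, once.
The state is a dict: "clock": time; "joints": joint angles; "qvel": joint speeds; "tau": joint torques, N m; "tcp_pos": TCP position; "orientation": TCP orientation; "contact_force": force on the tool from outside, world axes, zero at the start; "moment": the same for the moment, N m; "grip_width": finger opening in m; "gripper_force": force on a finger pad.
Only numpy, scipy, OpenCV 4.12 (cv2) and the standard library are available. Lean on these libraries where they do the work, as an engineer would, in place of code of your own. Each camera call takes 0.05 s, during which the arm holds its last target. There are 200 camera calls.

## Working session

There is one attempt and no reset: what is moved stays moved. The work goes in short steps, Python scripts to look and compute and a tool call to move; the robot and the scene stay as the last step left them, time stands still between calls to the robot, and variables do not carry over. Pictures are saved under pics/ and viewed, at most 10 in all, crops included, and the job is handed in when it is done.

Besides the shell and the picture viewer there is one more tool, called after ">>>" as name([rows], argument=value, ...), one row to a line, values as JSON. servo_tool: Moves the arm, as the interface text tells. Its arguments: {"type":"object","properties":{"commands":{"type":"array"},"force":{"type":"number"}},"required":["commands"]}

```bash
mkdir -p pics
cat > h.py <<'E'
import numpy as np, cv2
from bench import r
def K(n):
    i=r.camera_info(n); f=240/np.tan(np.radians(i['vertical_fov'])/2)
    return np.array([[f,0,i['cx']],[0,f,i['cy']],[0,0,1]]),np.array(i['D'],float),np.array(i['cam_to_world'])
def cloud(n,d):
    k,D,T=K(n); u,v=np.meshgrid(np.arange(640.),np.arange(480.))
    p=cv2.undistortPoints(np.stack([u,v],-1).reshape(-1,1,2),k,D).reshape(480,640,2)
    P=np.stack([p[...,0]*d,-p[...,1]*d,-d],-1)
    return P@T[:3,:3].T+T[:3,3]
E
python3 - <<'E'
from h import *
for n in('top','scene'):
    im,d=r.grab_frame(n); cv2.imwrite(f'pics/{n}0.png',im); np.savez(f'{n}0.npz',im=im,d=d)
    P=cloud(n,d); print(n,K(n)[2][:3,3].round(3),(d>0).mean())
    for v in range(60,480,90): print([tuple(P[v,u].round(3).tolist()) for u in range(60,640,130)])
print(r.get_obs())
E
```

```text
top [ 0.336 -0.084  1.241] 0.996220703125
[(1.549, 1.048, -0.758), (1.515, 0.456, -0.749), (1.492, -0.113, -0.745), (1.338, -0.606, -0.503), (1.471, -1.259, -0.748)]
[(0.787, 0.544, 0.094), (0.812, 0.247, -0.005), (0.801, -0.095, -0.004), (0.79, -0.434, 0.0), (0.748, -0.726, 0.095)]
[(0.564, 0.533, 0.083), (0.57, 0.24, 0.001), (0.336, -0.084, 1.241), (0.552, -0.415, 0.001), (0.543, -0.75, -0.003)]
[(0.353, 0.564, -0.002), (0.347, 0.235, 0.001), (0.339, -0.082, -0.003), (0.33, -0.399, 0.001), (0.322, -0.608, 0.222)]
[(0.137, 0.551, -0.001), (0.135, 0.233, 0.001), (0.128, -0.076, -0.002), (0.119, -0.385, -0.001), (0.144, -0.596, 0.207)]
scene [ 1.181 -0.315  0.886] 0.9960384114583334
[(-0.225, -0.506, -0.002), (-0.092, -0.18, 0.0), (0.023, 0.14, -0.002), (0.137, 0.464, 0.001), (-0.103, 1.234, -0.33)]
[(0.133, -0.531, 0.001), (0.236, -0.253, -0.001), (0.337, 0.02, -0.001), (0.455, 0.281, 0.023), (0.574, 0.536, 0.051)]
[(0.395, -0.553, 0.001), (0.491, -0.309, 0.009), (0.588, -0.076, 0.024), (0.66, 0.173, -0.0), (0.752, 0.428, -0.004)]
[(0.597, -0.574, -0.002), (0.677, -0.353, 0.001), (0.
[... 187 characters left out ...]

{'clock': 0.1, 'joints': array([-1.39808908,  0.47770729,  0.02235889,  1.55635276, -0.01147176,
        1.10930964, -0.08308392]), 'qvel': array([ 0.00062945, -0.00110057, -0.00051489, -0.00395808,  0.00118292,
        0.00064796,  0.00111168]), 'tau': array([ 4.46467791e-03, -5.97756958e+01,  1.61330022e+00, -2.81950629e+01,
        1.27471896e-02,  5.05972712e-03, -6.64154598e-06]), 'tcp_pos': array([0.18694352, 0.64803768, 0.23043   ]), 'orientation': array([-4.39578677e-01, -3.11060638e+00,  2.58669200e-03]), 'contact_force': array([ 0.26802206,  0.24817298, -0.48348189]), 'moment': array([ 0.01081864,  0.01689922, -0.04693914]), 'gripper_force': 0.0, 'grip_width': 0.08525865283818883}
```

View pics/top0.png

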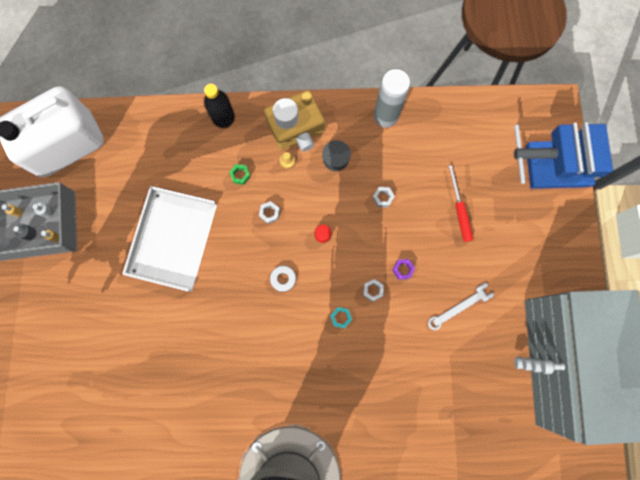

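View pics/scene0.png

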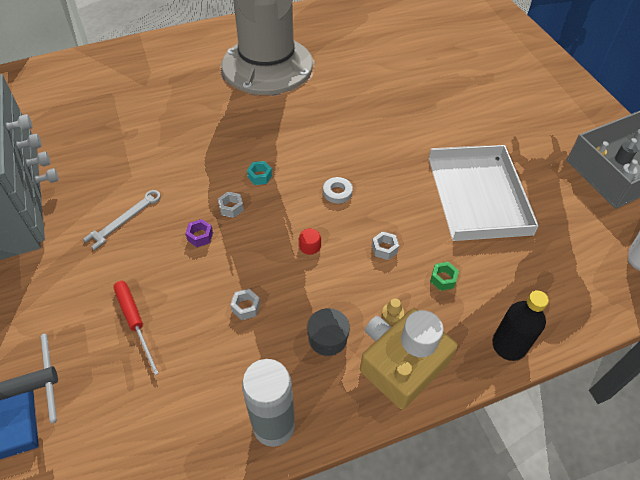

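The top view shows three plain grey nuts at about (270,212), (385,197) and (373,290). Things that could be mistaken for them:
- green nut (240,174)
- purple nut (403,269)
- turquoise nut (341,318)
- bearing (283,279)

The red cap is at (323,233), the brass fitting at (288,159) and the tin at (336,155). The tray spans (125–216, 188–290) with its front facing right. I'm choosing the three grey hexagons.

```bash
cat > m.py <<'E'
from h import *
def objs(n,im,d):
    P=cloud(n,d); hsv=cv2.cvtColor(im,cv2.COLOR_BGR2HSV)
    m=((P[...,2]>.008)&(P[...,2]<.07)&(P[...,0]>.3)&(P[...,0]<.95)&(P[...,1]>-.5)&(P[...,1]<.42)).astype(np.uint8)
    N,L,S,C=cv2.connectedComponentsWithStats(m)
    for i in range(1,N):
        if S[i,4]<40: continue
        q=L==i; X=P[q]; zt=np.percentile(X[:,2],85); T=X[X[:,2]>zt-.007]
        c,(w,h),a=cv2.minAreaRect((T[:,:2]*1000).astype(np.float32))
        print(n,C[i].round(),'ctr',np.round(c).astype(int),'size',round(w),round(h),'ang',round(a),'z',round(zt*1000),'hsv',np.median(hsv[q],0).astype(int))
E
python3 - <<'E'
from m import *
for n in('top','scene'):
    z=np.load(n+'0.npz'); objs(n,z['im'],z['d'])
P=cloud('top',np.load('top0.npz')['d'])
for u,v in [(215,200),(212,205),(190,288),(187,285),(153,190),(126,270),(205,238)]: print(u,v,P[v,u].round(3))
im=np.load('top0.npz')['im'][150:330,110:420]
cv2.imwrite('pics/crop.png',cv2.resize(im,None,fx=2.5,fy=2.5,interpolation=2))
E
```

```text
top [298. 129.] ctr [853 -38] size 131 131 ang 22 z 69 hsv [ 19 149 165]
top [224. 119.] ctr [881 151] size 24 60 ang 23 z 59 hsv [75 64 23]
top [385. 118.] ctr [ 867 -264] size 61 25 ang 74 z 61 hsv [ 86  14 125]
top [336. 155.] ctr [ 772 -135] size 71 70 ang 22 z 47 hsv [90 12 79]
top [287. 160.] ctr [771 -10] size 19 21 ang 59 z 44 hsv [ 20 146 233]
top [239. 174.] ctr [736 112] size 50 48 ang 79 z 25 hsv [ 65 155 184]
top [462. 215.] ctr [ 640 -442] size 192 25 ang 8 z 26 hsv [  1 197 233]
top [152. 221.] ctr [575 288] size 171 230 ang 74 z 30 hsv [ 30   2 220]
top [383. 196.] ctr [ 665 -252] size 46 50 ang 62 z 26 hsv [ 98   6 196]
top [269. 212.] ctr [633  38] size 46 50 ang 82 z 26 hsv [ 98   5 225]
top [323. 233.] ctr [575 -96] size 38 39 ang 2 z 34 hsv [  1 198 246]
top [404. 269.] ctr [ 480 -291] size 49 45 ang 87 z 26 hsv [139 151 199]
top [283. 278.] ctr [466   5] size 60 61 ang 44 z 18 hsv [100   4 237]
top [169. 285.] ctr [457 288] size 111 4 ang 75 z 31 hsv [ 13   8 237]
top [373. 290.] ctr [ 431 -215] size 47 49 ang 87 z 26 hsv [ 92   7 173]
top [479. 295.] ctr [ 404 
[... 731 characters left out ...]
tr [737 115] size 45 54 ang 49 z 25 hsv [ 67 148 148]
scene [131. 314.] ctr [ 638 -441] size 187 25 ang 9 z 25 hsv [  1 185 190]
scene [245. 303.] ctr [ 668 -249] size 49 49 ang 78 z 24 hsv [ 90   7 148]
scene [399. 357.] ctr [871 -31] size 100 129 ang 22 z 69 hsv [ 20 138 145]
scene [327. 330.] ctr [ 775 -133] size 71 71 ang 63 z 46 hsv [90 11 67]
scene [509. 345.] ctr [909 143] size 62 27 ang 28 z 61 hsv [105  23  23]
scene [275. 435.] ctr [ 910 -270] size 66 26 ang 87 z 61 hsv [85 16 95]
215 200 [ 0.673  0.178 -0.001]
212 205 [0.659 0.184 0.006]
190 288 [0.449 0.237 0.   ]
187 285 [ 0.457  0.246 -0.003]
153 190 [0.702 0.336 0.009]
126 270 [0.496 0.394 0.018]
205 238 [ 0.575  0.202 -0.002]
```

View pics/crop.png

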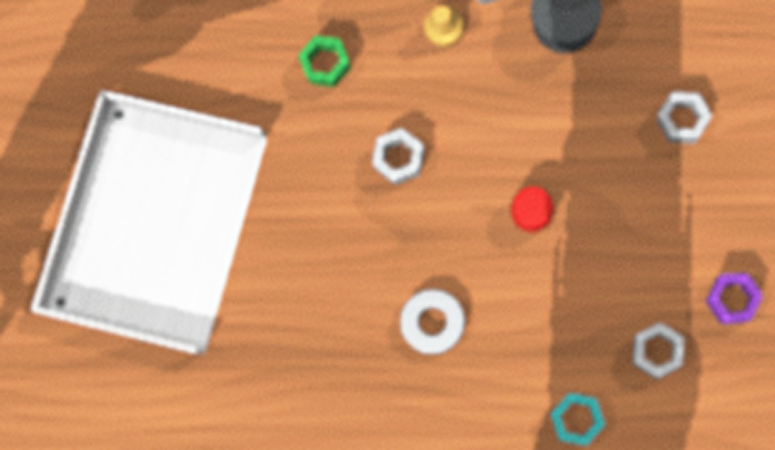

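>>> servo_tool([
  [0, 0, -5, 24, -34, -5, 0.75],
  [0, 0, -10, 47, -67, -10, 0.75],
  [0, 0, -14, 70, -100, -15, 0.75],
  [0, 0, -14, 93, -133, -20, 0.75],
  [0, 0, -14, 93, -133, -20, 0.75],
])

```text
clock: 0.52
tcp_pos: [0.2866, 0.5069, 0.2099]
orientation: [0.831, 3.026, -0.01]
contact_force: [1.4, -0.4, -0.5]
grip_width: 0.0254
gripper_force: 0.0
```

>>> servo_tool([
  [0, 0, -5, 24, -34, -5, 0.75],
  [0, 0, -10, 47, -67, -10, 0.75],
  [0, 0, -14, 70, -100, -15, 0.75],
  [0, 0, -14, 93, -133, -20, 0.75],
  [0, 0, -14, 93, -133, -20, 0.75],
])

```text
clock: 0.93
tcp_pos: [0.3779, 0.374, 0.1903]
orientation: [1.195, 2.903, -0.007]
contact_force: [0.1, -0.3, -0.0]
grip_width: 0.0215
gripper_force: 0.0
```

>>> servo_tool([
  [0, 0, -5, 24, -34, -5, 0.75],
  [0, 0, -10, 47, -67, -10, 0.75],
  [0, 0, -14, 70, -100, -15, 0.75],
  [0, 0, -14, 93, -133, -20, 0.75],
  [0, 0, -14, 93, -133, -20, 0.75],
])

```text
clock: 1.35
tcp_pos: [0.4701, 0.2411, 0.1707]
orientation: [1.539, 2.735, -0.005]
contact_force: [-0.4, -0.4, 0.5]
grip_width: 0.0212
gripper_force: 0.0
```

>>> servo_tool([
  [0, 0, -5, 24, -34, -5, 0.75],
  [0, 0, -10, 47, -67, -10, 0.75],
  [0, 0, -14, 70, -100, -15, 0.75],
  [0, 0, -14, 93, -133, -20, 0.75],
  [0, 0, -14, 93, -133, -20, 0.75],
])

```text
clock: 1.77
tcp_pos: [0.5626, 0.1078, 0.151]
orientation: [1.859, 2.527, -0.004]
contact_force: [-0.2, -1.3, 0.1]
grip_width: 0.0215
gripper_force: 0.0
```

>>> servo_tool([
  [0, 0, 0, 22, -32, -10, 0.75],
  [0, 0, 0, 44, -64, -20, 0.75],
  [0, 0, 0, 67, -98, -35, 0.75],
  [0, 0, 0, 90, -130, -60, 0.75],
  [0, 0, 0, 90, -130, -80, 0.75],
])

```text
clock: 2.18
tcp_pos: [0.6527, -0.0205, 0.0717]
orientation: [1.853, 2.529, -0.001]
contact_force: [0.3, -0.8, 0.2]
grip_width: 0.0211
gripper_force: 0.0
```

>>> servo_tool([
  [0, 0, 0, 0, 0, -25, 0.75],
  [0, 0, 0, 0, 0, -50, 0.75],
  [0, 0, 0, 0, 0, -63, 0.75],
  [0, 0, 0, 0, 0, -63, 0.75],
])

```text
clock: 2.52
tcp_pos: [0.6465, -0.0124, 0.0049]
orientation: [-1.844, -2.537, 0.006]
contact_force: [-0.1, 0.5, -0.4]
grip_width: 0.0213
gripper_force: 0.0
```

Run:
```python
from m import *
o=r.get_obs(); print(o['joints'].round(3),o['tcp_pos'].round(4),o['qvel'].round(3),o['contact_force'])
im,d=r.grab_frame('scene'); cv2.imwrite('pics/s1.png',im[100:380,200:600])
o=r.get_obs(); print(o['tcp_pos'].round(4),o['clock'])
```

```text
[-0.305  0.73   0.322  1.781 -0.337  0.692  0.517] [ 0.6465 -0.0124  0.0049] [-0.013 -0.053  0.028 -0.03   0.013  0.039 -0.009] [-0.10945824  0.48978749 -0.384176  ]
[ 0.6479 -0.0126  0.007 ] 2.5667
```

View pics/s1.png

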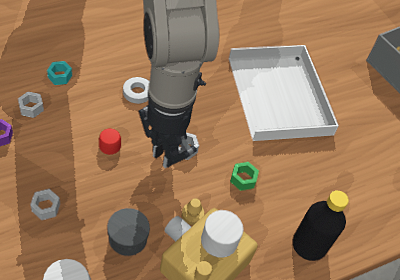

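The picture shows the gripper down behind nut_a at about (180,145) in the crop, clear of the cap and bearing. I'll start the push.

>>> servo_tool([
  [0, 0, 0, -4, 12, 0, 0.75],
  [0, 0, 0, -9, 28, 0, 0.75],
  [0, 0, 0, -14, 45, 0, 0.75],
  [0, 0, 0, -19, 62, 0, 0.75],
  [0, 0, 0, -25, 79, 1, 0.75],
])

```text
clock: 2.98
tcp_pos: [0.6249, 0.0677, 0.0114]
orientation: [1.847, 2.539, 0.004]
contact_force: [1.2, -0.5, -1.0]
grip_width: 0.0217
gripper_force: 0.4
```

>>> servo_tool([
  [0, 0, 0, -5, 16, 0, 0.75],
  [0, 0, 0, -10, 32, 0, 0.75],
  [0, 0, 0, -15, 48, 0, 0.75],
  [0, 0, 0, -20, 64, 0, 0.75],
  [0, 0, 0, -25, 80, 1, 0.75],
])

```text
clock: 3.4
tcp_pos: [0.5995, 0.1478, 0.0124]
orientation: [1.847, 2.54, 0.004]
contact_force: [0.4, -1.1, 0.4]
grip_width: 0.0216
gripper_force: 0.6
```

Run:
```python
from m import *
for n in('top','scene'):
    im,d=r.grab_frame(n); cv2.imwrite(f'pics/p_{n}.png',im[100:400,100:500]); objs(n,im,d)
print(r.get_obs()['tcp_pos'])
```

```text
top [298. 128.] ctr [869 -31] size 102 130 ang 23 z 69 hsv [ 19 146 187]
top [295.  97.] ctr [915 -36] size 17 34 ang 21 z 69 hsv [ 19 148 204]
top [224. 119.] ctr [881 150] size 23 60 ang 26 z 61 hsv [100  41  32]
top [385. 118.] ctr [ 868 -264] size 60 24 ang 72 z 62 hsv [ 88  14 106]
top [336. 155.] ctr [ 773 -135] size 71 71 ang 29 z 47 hsv [ 95  12 108]
top [287. 160.] ctr [771 -10] size 18 20 ang 89 z 44 hsv [ 21 143 242]
top [239. 174.] ctr [736 112] size 51 47 ang 82 z 26 hsv [ 64 147 148]
top [462. 215.] ctr [ 641 -442] size 191 24 ang 9 z 26 hsv [  1 194 243]
top [145. 211.] ctr [631 347] size 25 154 ang 74 z 30 hsv [ 15   4 194]
top [383. 197.] ctr [ 665 -251] size 46 49 ang 62 z 26 hsv [ 99   7 184]
top [323. 233.] ctr [575 -96] size 39 40 ang 25 z 33 hsv [  1 197 247]
top [212. 237.] ctr [572 176] size 58 20 ang 65 z 25 hsv [ 98   5 231]
top [404. 269.] ctr [ 480 -291] size 50 45 ang 87 z 25 hsv [139 150 209]
top [283. 278.] ctr [466   5] size 60 60 ang 43 z 18 hsv [100   3 246]
top [373. 290.] ctr [ 431 -214] size 46 49 ang 84 z 26 hsv [ 84   7 169]
top [479. 297.] ctr 
[... 638 characters left out ...]
134]
scene [199. 232.] ctr [ 482 -288] size 48 52 ang 6 z 25 hsv [139 147 128]
scene [309. 240.] ctr [578 -94] size 38 41 ang 2 z 33 hsv [  1 183 193]
scene [444. 275.] ctr [738 114] size 45 53 ang 51 z 25 hsv [ 67 156 126]
scene [131. 314.] ctr [ 640 -441] size 191 25 ang 8 z 25 hsv [  1 185 195]
scene [245. 303.] ctr [ 668 -249] size 50 47 ang 84 z 25 hsv [ 90   7 151]
scene [399. 357.] ctr [870 -30] size 101 129 ang 23 z 69 hsv [ 21 137 157]
scene [327. 330.] ctr [ 775 -133] size 71 74 ang 58 z 46 hsv [90 11 96]
scene [509. 345.] ctr [909 143] size 62 27 ang 27 z 61 hsv [105  21  25]
scene [275. 435.] ctr [ 910 -270] size 66 25 ang 87 z 62 hsv [85 16 99]
[0.59875184 0.1511458  0.0120877 ]
```

>>> servo_tool([
  [0, 0, 0, -5, 15, -1, 0.75],
  [0, 0, 0, -10, 31, -2, 0.75],
  [0, 0, 0, -15, 46, -2, 0.75],
  [0, 0, 0, -20, 62, -2, 0.75],
  [0, 0, 0, -25, 77, -2, 0.75],
])

```text
clock: 3.92
tcp_pos: [0.5753, 0.2224, 0.01]
orientation: [1.849, 2.537, 0.003]
contact_force: [0.2, -2.4, 1.2]
grip_width: 0.0212
gripper_force: 1.0
```

>>> servo_tool([
  [0, 0, 0, -5, 16, 0, 0.75],
  [0, 0, 0, -10, 32, 0, 0.75],
  [0, 0, 0, -15, 48, 0, 0.75],
  [0, 0, 0, -20, 62, 0, 0.75],
  [0, 0, 0, -25, 74, 0, 0.75],
])

```text
clock: 4.33
tcp_pos: [0.55, 0.2972, 0.0096]
orientation: [1.848, 2.538, 0.003]
contact_force: [1.5, -2.1, 2.5]
grip_width: 0.0215
gripper_force: 1.6
```

Run:
```python
from m import *
for n in('top','scene'):
    im,d=r.grab_frame(n); cv2.imwrite(f'pics/p1_{n}.png',cv2.resize(im[100:330,330:600] if n=='scene' else im[150:310,100:320],None,fx=2,fy=2))
    P=cloud(n,d); q=(P[...,2]>.018)&(P[...,2]<.035)&(np.abs((P[...,0]-.575)*.967-(P[...,1]-.289)*.255)<.1)&(np.abs((P[...,0]-.575)*.255+(P[...,1]-.289)*.967)<.075)
    if q.sum(): print(n,q.sum(),cv2.minAreaRect((P[q][:,:2]*1000).astype(np.float32)))
print(r.get_obs()['tcp_pos'])
```

```text
top 66 ((596.2153930664062, 333.1697998046875), (163.37655639648438, 65.74649047851562), 16.73174285888672)
scene 168 ((541.7786865234375, 320.4813537597656), (50.70665740966797, 65.03443908691406), 19.138219833374023)
[0.54820982 0.29970365 0.00882543]
```

View pics/p1_top.png

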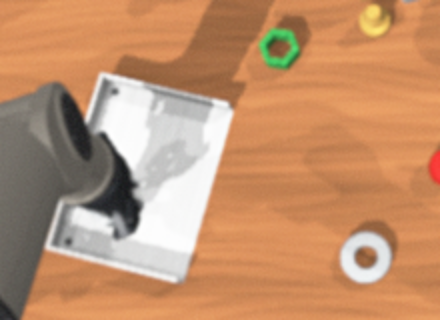

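The picture shows the gripper low in the tray at (125,220), and the depth puts nut_a at about (540,335) mm. I'll back off and go to nut_b.

>>> servo_tool([
  [0, 0, 0, 4, -12, 1, 0.75],
  [0, 0, 0, 4, -12, 30, 0.75],
  [0, 0, 0, 4, -12, 65, 0.75],
  [0, 0, -3, 8, -30, 90, 0.75],
  [0, 0, -9, 12, -60, 91, 0.75],
])

```text
clock: 4.85
tcp_pos: [0.5644, 0.2386, 0.1044]
orientation: [2.04, 2.387, 0.014]
contact_force: [1.4, -0.1, -0.0]
grip_width: 0.0213
gripper_force: 0.0
```

>>> servo_tool([
  [0, 0, 0, 8, -38, 0, 0.75],
  [0, 0, 0, 15, -74, 0, 0.75],
  [0, 0, 0, 22, -110, 0, 0.75],
  [0, 0, 0, 30, -146, 0, 0.75],
  [0, 0, 0, 38, -182, 0, 0.75],
])

```text
clock: 5.27
tcp_pos: [0.5987, 0.0501, 0.0995]
orientation: [2.045, 2.385, -0.001]
contact_force: [1.0, 0.6, 1.1]
grip_width: 0.0214
gripper_force: 0.0
```

>>> servo_tool([
  [0, 0, 0, 8, -38, 0, 0.75],
  [0, 0, 0, 15, -74, 0, 0.75],
  [0, 0, 0, 22, -110, 0, 0.75],
  [0, 0, 0, 30, -146, 0, 0.75],
  [0, 0, 0, 38, -182, 0, 0.75],
])

```text
clock: 5.68
tcp_pos: [0.6359, -0.132, 0.0994]
orientation: [-2.045, -2.384, 0.001]
contact_force: [0.7, -0.1, 0.6]
grip_width: 0.0215
gripper_force: 0.0
```

>>> servo_tool([
  [0, 0, 0, 8, -38, 0, 0.75],
  [0, 0, 0, 15, -74, 0, 0.75],
  [0, 0, 0, 22, -110, 0, 0.75],
  [0, 0, 0, 30, -146, 0, 0.75],
  [0, 0, 0, 38, -179, 0, 0.75],
])

```text
clock: 6.1
tcp_pos: [0.6729, -0.3118, 0.0993]
orientation: [-2.046, -2.383, 0.002]
contact_force: [0.3, 0.5, 0.7]
grip_width: 0.0209
gripper_force: 0.0
```

Run:
```python
from m import *
for n in('top','scene'):
    im,d=r.grab_frame(n)
    P=cloud(n,d); q=(P[...,2]>.018)&(P[...,2]<.035)&(np.abs((P[...,0]-.575)*.967-(P[...,1]-.289)*.255)<.105)&(np.abs((P[...,0]-.575)*.255+(P[...,1]-.289)*.967)<.073)
    if q.sum(): print(n,q.sum(),cv2.minAreaRect((P[q][:,:2]*1000).astype(np.float32)))
o=r.get_obs();print(o['tcp_pos'],o['orientation'])
```

```text
top 198 ((535.849853515625, 328.78009033203125), (48.91577911376953, 50.57094955444336), 86.77241516113281)
scene 252 ((525.4308471679688, 328.0819091796875), (80.80927276611328, 48.18254089355469), 12.544425010681152)
[ 0.6715412  -0.31797273  0.09976979] [ 2.05252124  2.37338934 -0.00859711]
```

>>> servo_tool([
  [0, 0, 0, 3, 0, -35, 0.75],
  [0, 0, 0, 3, 0, -65, 0.75],
  [0, 0, 0, 3, 0, -85, 0.75],
  [0, 0, 0, 3, 0, -92, 0.75],
  [0, 0, 0, 3, 0, -92, 0.75],
])

```text
clock: 6.62
tcp_pos: [0.6753, -0.3071, 0.005]
orientation: [-2.041, -2.382, 0.003]
contact_force: [-0.8, 0.3, 0.6]
grip_width: 0.0215
gripper_force: 0.0
```

>>> servo_tool([
  [0, 0, 0, -2, 13, 0, 0.75],
  [0, 0, 0, -4, 28, 0, 0.75],
  [0, 0, 0, -7, 45, 0, 0.75],
  [0, 0, 0, -10, 64, 0, 0.75],
  [0, 0, 0, -13, 83, 0, 0.75],
])

```text
clock: 7.03
tcp_pos: [0.666, -0.2216, 0.0095]
orientation: [2.039, 2.386, 0.003]
contact_force: [-0.2, -1.3, 0.1]
grip_width: 0.0214
gripper_force: 0.6
```

>>> servo_tool([
  [0, 0, 0, -3, 19, 0, 0.75],
  [0, 0, 0, -6, 39, 0, 0.75],
  [0, 0, 0, -9, 58, 0, 0.75],
  [0, 0, 0, -12, 78, 0, 0.75],
  [0, 0, 0, -15, 97, 0, 0.75],
])

```text
clock: 7.45
tcp_pos: [0.6509, -0.1239, 0.0095]
orientation: [2.039, 2.387, 0.004]
contact_force: [-0.5, -1.4, -0.7]
grip_width: 0.021
gripper_force: 0.6
```

Run:
```python
from m import *
for n in('top','scene'):
    im,d=r.grab_frame(n); objs(n,im,d)
    if n=='scene': cv2.imwrite('pics/b1.png',cv2.resize(im[150:350,180:440],None,fx=2,fy=2))
o=r.get_obs();print(o['tcp_pos'],o['orientation'])
```

```text
top [298. 128.] ctr [868 -32] size 102 131 ang 24 z 69 hsv [ 20 144 221]
top [224. 119.] ctr [880 151] size 23 60 ang 24 z 61 hsv [90 43 30]
top [385. 118.] ctr [ 869 -265] size 61 25 ang 74 z 62 hsv [84 13 82]
top [287. 160.] ctr [770 -10] size 18 20 ang 89 z 44 hsv [ 21 145 237]
top [239. 174.] ctr [736 113] size 50 46 ang 21 z 25 hsv [ 65 156 192]
top [462. 215.] ctr [ 622 -443] size 153 26 ang 10 z 26 hsv [  1 196 238]
top [152. 221.] ctr [575 287] size 170 230 ang 74 z 30 hsv [ 30   3 228]
top [326. 235.] ctr [ 570 -104] size 19 41 ang 58 z 33 hsv [  1 196 240]
top [152. 253.] ctr [536 328] size 51 46 ang 53 z 26 hsv [100   3 231]
top [404. 269.] ctr [ 480 -291] size 49 45 ang 87 z 25 hsv [139 151 206]
top [290. 285.] ctr [449 -13] size 10 41 ang 48 z 18 hsv [102   5 238]
top [373. 290.] ctr [ 431 -214] size 47 49 ang 88 z 27 hsv [ 90   7 177]
top [483. 292.] ctr [ 420 -484] size 43 27 ang 6 z 11 hsv [ 98   6 221]
top [341. 318.] ctr [ 367 -134] size 49 46 ang 75 z 26 hsv [ 89 144 166]
scene [493. 191.] ctr [576 290] size 171 238 ang 74 z 30 hsv [ 60   3 147]
scene [259. 171.] c
[... 314 characters left out ...]
e 52 48 ang 37 z 24 hsv [139 148 123]
scene [334. 267.] ctr [662 -76] size 26 74 ang 68 z 25 hsv [ 90   6 129]
scene [310. 272.] ctr [ 663 -118] size 68 22 ang 9 z 62 hsv [102  30  41]
scene [444. 275.] ctr [738 114] size 45 51 ang 49 z 24 hsv [ 67 148 150]
scene [131. 314.] ctr [ 632 -442] size 176 25 ang 9 z 25 hsv [  1 185 194]
scene [399. 357.] ctr [871 -30] size 100 131 ang 22 z 69 hsv [ 21 136 160]
scene [327. 330.] ctr [ 776 -134] size 72 71 ang 12 z 46 hsv [90 11 77]
scene [509. 345.] ctr [910 143] size 61 25 ang 30 z 62 hsv [105  22  24]
scene [275. 435.] ctr [ 911 -270] size 66 26 ang 88 z 61 hsv [85 15 98]
[ 0.65093873 -0.11962452  0.00877524] [-2.0333225  -2.3934023  -0.00647406]
```

View pics/b1.png

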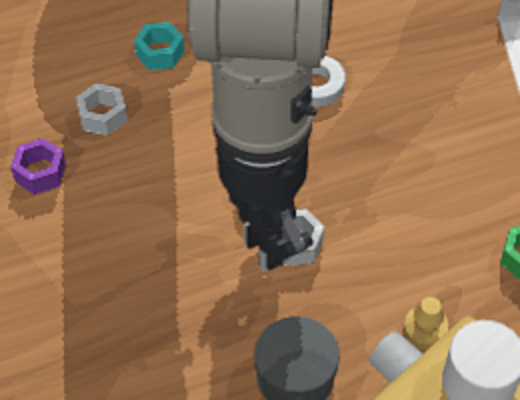

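nut_b sits squarely ahead of the fingertips at (300,238) in the crop, so I'll keep pushing.

>>> servo_tool([
  [0, 0, 0, -3, 17, 0, 0.75],
  [0, 0, 0, -6, 37, 0, 0.75],
  [0, 0, 0, -9, 57, 0, 0.75],
  [0, 0, 0, -12, 77, 0, 0.75],
  [0, 0, 0, -16, 98, 0, 0.75],
])

```text
clock: 7.97
tcp_pos: [0.6353, -0.0292, 0.0093]
orientation: [2.041, 2.383, 0.003]
contact_force: [0.2, -2.5, 2.0]
grip_width: 0.0217
gripper_force: 1.2
```

>>> servo_tool([
  [0, 0, 0, -3, 19, 0, 0.75],
  [0, 0, 0, -6, 39, 0, 0.75],
  [0, 0, 0, -9, 58, 0, 0.75],
  [0, 0, 0, -12, 78, 0, 0.75],
  [0, 0, 0, -16, 98, 0, 0.75],
])

```text
clock: 8.38
tcp_pos: [0.6194, 0.0693, 0.0092]
orientation: [2.041, 2.384, 0.003]
contact_force: [0.8, -2.7, 1.6]
grip_width: 0.0213
gripper_force: 1.2
```

>>> servo_tool([
  [0, 0, 0, -3, 19, 0, 0.75],
  [0, 0, 0, -6, 39, 0, 0.75],
  [0, 0, 0, -9, 58, 0, 0.75],
  [0, 0, 0, -12, 78, 0, 0.75],
  [0, 0, 0, -16, 98, 0, 0.75],
])

```text
clock: 8.8
tcp_pos: [0.6033, 0.1672, 0.0091]
orientation: [2.042, 2.384, 0.003]
contact_force: [0.9, -2.7, 2.2]
grip_width: 0.0213
gripper_force: 1.5
```

>>> servo_tool([
  [0, 0, 0, -3, 19, 0, 0.75],
  [0, 0, 0, -6, 39, 0, 0.75],
  [0, 0, 0, -9, 58, 0, 0.75],
  [0, 0, 0, -12, 77, 0, 0.75],
  [0, 0, 0, -14, 92, 0, 0.75],
])

```text
clock: 9.22
tcp_pos: [0.5885, 0.2611, 0.0087]
orientation: [2.041, 2.387, 0.003]
contact_force: [0.5, -2.5, 1.7]
grip_width: 0.0215
gripper_force: 1.2
```

>>> servo_tool([
  [0, 0, 0, 2, -14, 1, 0.75],
  [0, 0, 0, 2, -14, 30, 0.75],
  [0, 0, 0, 2, -14, 65, 0.75],
  [0, 0, -3, -2, -30, 90, 0.75],
  [0, 0, -6, -12, -60, 91, 0.75],
])

```text
clock: 9.63
tcp_pos: [0.5805, 0.2039, 0.1041]
orientation: [2.159, 2.278, 0.019]
contact_force: [1.3, -0.2, 0.6]
grip_width: 0.0216
gripper_force: 0.0
```

>>> servo_tool([
  [0, 0, -2, -11, -30, 0, 0.75],
  [0, 0, -4, -22, -60, 0, 0.75],
  [0, 0, -6, -33, -91, 0, 0.75],
  [0, 0, -8, -44, -122, 0, 0.75],
  [0, 0, -11, -56, -153, 0, 0.75],
])

```text
clock: 10.05
tcp_pos: [0.5198, 0.045, 0.0992]
orientation: [2.374, 2.057, 0.003]
contact_force: [0.7, -0.6, -0.1]
grip_width: 0.0214
gripper_force: 0.0
```

>>> servo_tool([
  [0, 0, -2, -11, -30, 0, 0.75],
  [0, 0, -4, -22, -60, 0, 0.75],
  [0, 0, -6, -33, -91, 0, 0.75],
  [0, 0, -8, -44, -122, 0, 0.75],
  [0, 0, -11, -56, -153, 0, 0.75],
])

```text
clock: 10.47
tcp_pos: [0.4637, -0.1081, 0.0991]
orientation: [2.56, 1.82, 0.003]
contact_force: [0.6, -0.2, 0.0]
grip_width: 0.0215
gripper_force: 0.0
```

>>> servo_tool([
  [0, 0, -2, -11, -30, 0, 0.75],
  [0, 0, -4, -22, -60, 0, 0.75],
  [0, 0, -6, -33, -91, 0, 0.75],
  [0, 0, -8, -45, -122, 0, 0.75],
  [0, 0, -11, -58, -155, 0, 0.75],
])

```text
clock: 10.88
tcp_pos: [0.4056, -0.2628, 0.099]
orientation: [2.722, 1.567, 0.003]
contact_force: [0.8, 0.1, -0.1]
grip_width: 0.021
gripper_force: 0.0
```

Run:
```python
from m import *
im,d=r.grab_frame('top'); objs('top',im,d)
o=r.get_obs();print(o['tcp_pos'],o['orientation'],o['joints'])
```

```text
top [298. 127.] ctr [855 -37] size 131 130 ang 23 z 69 hsv [ 20 145 216]
top [224. 119.] ctr [880 150] size 23 60 ang 25 z 61 hsv [90 46 30]
top [385. 118.] ctr [ 868 -265] size 61 25 ang 74 z 61 hsv [ 86  14 131]
top [336. 155.] ctr [ 774 -135] size 71 71 ang 81 z 47 hsv [ 96  11 107]
top [287. 160.] ctr [771 -10] size 20 21 ang 41 z 43 hsv [ 20 146 235]
top [239. 174.] ctr [736 113] size 51 46 ang 19 z 26 hsv [ 65 155 188]
top [462. 215.] ctr [ 634 -443] size 178 25 ang 8 z 26 hsv [  1 197 236]
top [152. 221.] ctr [575 288] size 171 230 ang 74 z 30 hsv [ 30   2 225]
top [323. 233.] ctr [575 -95] size 39 39 ang 39 z 33 hsv [  1 197 249]
top [166. 235.] ctr [581 296] size 50 45 ang 26 z 27 hsv [100   4 228]
top [152. 253.] ctr [536 328] size 51 47 ang 52 z 27 hsv [100   3 228]
top [400. 265.] ctr [ 492 -283] size 22 46 ang 40 z 26 hsv [139 147 149]
top [283. 278.] ctr [467   5] size 59 60 ang 89 z 18 hsv [100   4 239]
top [169. 285.] ctr [457 288] size 111 5 ang 74 z 30 hsv [ 12   6 240]
top [372. 289.] ctr [ 432 -212] size 45 46 ang 53 z 26 hsv [ 90   6 172]
top [477. 297.] ctr [ 401 -465] size 33 64 ang 35 z 11 hsv [ 98   6 211]
top [340. 317.] ctr [ 368 -132] size 42 49 ang 43 z 26 hsv [ 89 139 155]
[ 0.40226778 -0.27032006  0.09995163] [ 2.72782945e+00  1.54703728e+00 -5.72959805e-04] [-0.14135767  0.44111157  0.75256591  2.15758404 -0.46416425  0.70165624
  0.38603993]
```

>>> servo_tool([
  [0, 0, 0, -3, 2, -35, 0.75],
  [0, 0, 0, -3, 2, -65, 0.75],
  [0, 0, 0, -3, 2, -85, 0.75],
  [0, 0, 0, -3, 2, -91, 0.75],
  [0, 0, 0, -3, 2, -91, 0.75],
])

```text
clock: 11.35
tcp_pos: [0.4023, -0.2593, 0.0067]
orientation: [-2.721, -1.567, 0.001]
contact_force: [-1.2, -0.0, 0.8]
grip_width: 0.0214
gripper_force: 0.0
```

>>> servo_tool([
  [0, 0, 0, 5, 9, 0, 0.75],
  [0, 0, 0, 12, 21, 0, 0.75],
  [0, 0, 0, 20, 34, 0, 0.75],
  [0, 0, 0, 29, 49, 0, 0.75],
  [0, 0, 0, 39, 66, 0, 0.75],
])

```text
clock: 11.77
tcp_pos: [0.4436, -0.1929, 0.0091]
orientation: [2.72, 1.567, 0.003]
contact_force: [0.2, 0.0, -0.0]
grip_width: 0.0211
gripper_force: 0.4
```

>>> servo_tool([
  [0, 0, 0, 10, 17, 0, 0.75],
  [0, 0, 0, 20, 34, 0, 0.75],
  [0, 0, 0, 30, 51, 0, 0.75],
  [0, 0, 0, 40, 68, 0, 0.75],
  [0, 0, 0, 50, 85, 0, 0.75],
])

```text
clock: 12.18
tcp_pos: [0.4938, -0.1067, 0.0091]
orientation: [2.72, 1.569, 0.004]
contact_force: [-0.8, -0.4, -0.7]
grip_width: 0.0214
gripper_force: 0.4
```

Run:
```python
from m import *
for n in('top','scene'):
    im,d=r.grab_frame(n); objs(n,im,d)
    if n=='scene': cv2.imwrite('pics/c1.png',cv2.resize(im[100:300,180:440],None,fx=2,fy=2))
o=r.get_obs();print(o['tcp_pos'],o['orientation'])
```

```text
top [298. 127.] ctr [857 -36] size 127 130 ang 23 z 69 hsv [ 20 143 222]
top [385. 118.] ctr [ 868 -265] size 62 26 ang 76 z 61 hsv [84 14 85]
top [224. 119.] ctr [878 151] size 21 58 ang 22 z 61 hsv [98 41 31]
top [336. 155.] ctr [ 773 -135] size 71 71 ang 23 z 47 hsv [ 96  12 111]
top [287. 160.] ctr [770  -9] size 21 18 ang 88 z 44 hsv [ 21 144 238]
top [239. 174.] ctr [736 113] size 51 46 ang 20 z 26 hsv [ 65 153 192]
top [462. 215.] ctr [ 634 -443] size 178 24 ang 8 z 26 hsv [  1 195 239]
top [152. 221.] ctr [575 287] size 171 230 ang 74 z 30 hsv [ 30   2 229]
top [166. 235.] ctr [581 296] size 49 45 ang 83 z 27 hsv [100   4 232]
top [153. 253.] ctr [536 329] size 47 50 ang 19 z 27 hsv [ 99   3 231]
top [404. 269.] ctr [ 479 -291] size 50 45 ang 88 z 26 hsv [139 150 196]
top [169. 285.] ctr [457 288] size 112 4 ang 74 z 31 hsv [ 12   7 243]
top [341. 318.] ctr [ 367 -133] size 49 46 ang 77 z 26 hsv [ 89 143 167]
scene [493. 191.] ctr [576 290] size 171 236 ang 75 z 30 hsv [ 60   3 146]
scene [259. 171.] ctr [ 369 -133] size 46 50 ang 80 z 25 hsv [ 89 175 119]
scene [488. 182.] c
[... 160 characters left out ...]
size 52 88 ang 4 z 29 hsv [ 96   8 122]
scene [199. 232.] ctr [ 483 -288] size 52 47 ang 26 z 24 hsv [139 148 121]
scene [309. 240.] ctr [578 -95] size 40 40 ang 47 z 33 hsv [  1 184 197]
scene [444. 275.] ctr [738 114] size 45 53 ang 51 z 25 hsv [ 67 149 149]
scene [131. 314.] ctr [ 636 -441] size 186 25 ang 9 z 25 hsv [  1 185 193]
scene [399. 358.] ctr [871 -30] size 100 130 ang 22 z 69 hsv [ 21 137 158]
scene [327. 330.] ctr [ 776 -133] size 70 72 ang 70 z 46 hsv [90 11 97]
scene [509. 345.] ctr [909 144] size 62 28 ang 27 z 61 hsv [105  22  24]
scene [275. 435.] ctr [ 911 -271] size 65 25 ang 84 z 62 hsv [85 16 97]
[ 0.49542484 -0.10406853  0.00877212] [2.71632191 1.57740831 0.00651694]
```

View pics/c1.png

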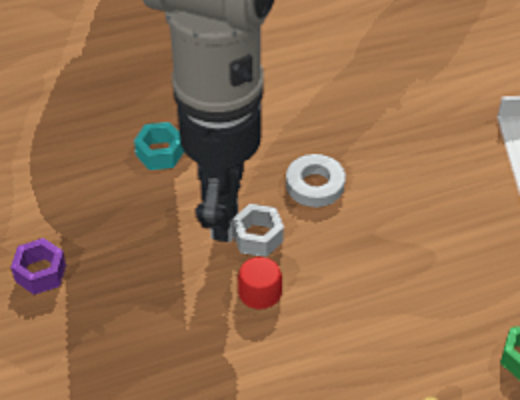

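nut_c is ahead of the fingers at (258,228) in the crop, with the cap at (260,280) and the bearing at (315,180) both clear. I'll continue through the gap.

>>> servo_tool([
  [0, 0, 0, 9, 15, 0, 0.75],
  [0, 0, 0, 19, 32, 0, 0.75],
  [0, 0, 0, 30, 50, 0, 0.75],
  [0, 0, 0, 41, 68, 0, 0.75],
  [0, 0, 0, 52, 87, 0, 0.75],
])

```text
clock: 12.7
tcp_pos: [0.5448, -0.0215, 0.0089]
orientation: [2.721, 1.566, 0.002]
contact_force: [-0.4, -1.0, 0.4]
grip_width: 0.0217
gripper_force: 0.8
```

>>> servo_tool([
  [0, 0, 0, -8, -14, 0, 0.75],
  [0, 0, 0, -8, -14, 30, 0.75],
  [0, 0, 6, -4, -20, 55, 0.75],
  [0, 0, 12, 4, -26, 70, 0.75],
  [0, 0, 16, 4, -26, 70, 0.75],
])

```text
clock: 13.12
tcp_pos: [0.5518, -0.0493, 0.0822]
orientation: [2.469, 1.933, 0.01]
contact_force: [1.2, -0.3, 0.5]
grip_width: 0.0216
gripper_force: 0.0
```

Run:
```python
from m import *
for n in('top','scene'):
    im,d=r.grab_frame(n); objs(n,im,d)
    if n=='scene': cv2.imwrite('pics/c2.png',cv2.resize(im[100:300,240:540],None,fx=2,fy=2))
o=r.get_obs();print(o['tcp_pos'],o['orientation'])
```

```text
top [298. 128.] ctr [860 -35] size 120 130 ang 23 z 69 hsv [ 20 143 221]
top [224. 119.] ctr [881 152] size 23 61 ang 22 z 61 hsv [100  39  31]
top [385. 118.] ctr [ 869 -265] size 61 26 ang 75 z 62 hsv [90 14 83]
top [336. 155.] ctr [ 774 -135] size 70 71 ang 72 z 47 hsv [90 12 85]
top [287. 160.] ctr [771 -10] size 18 21 ang 87 z 44 hsv [ 21 145 238]
top [239. 174.] ctr [735 112] size 52 46 ang 20 z 25 hsv [ 65 154 193]
top [462. 215.] ctr [ 633 -442] size 177 25 ang 9 z 26 hsv [  1 195 239]
top [152. 221.] ctr [575 287] size 172 230 ang 74 z 30 hsv [ 24   2 229]
top [324. 234.] ctr [ 573 -101] size 30 40 ang 71 z 33 hsv [  1 197 246]
top [166. 235.] ctr [581 295] size 49 46 ang 87 z 27 hsv [100   4 231]
top [153. 253.] ctr [536 329] size 48 50 ang 82 z 27 hsv [100   3 231]
top [404. 269.] ctr [ 480 -291] size 51 45 ang 87 z 26 hsv [139 150 197]
top [288. 281.] ctr [458  -6] size 32 62 ang 57 z 18 hsv [100   4 243]
top [165. 284.] ctr [458 294] size 98 4 ang 74 z 31 hsv [ 12   5 243]
top [341. 318.] ctr [ 367 -134] size 45 49 ang 43 z 26 hsv [ 89 144 168]
scene [493. 191.] ctr [576
[... 304 characters left out ...]
ize 51 50 ang 54 z 25 hsv [ 90   7 156]
scene [199. 231.] ctr [ 483 -288] size 47 51 ang 60 z 25 hsv [139 148 124]
scene [309. 240.] ctr [580 -95] size 38 42 ang 69 z 33 hsv [  1 184 193]
scene [444. 275.] ctr [737 115] size 45 56 ang 51 z 25 hsv [ 67 147 150]
scene [132. 314.] ctr [ 646 -440] size 204 25 ang 9 z 25 hsv [  1 185 193]
scene [399. 357.] ctr [871 -30] size 100 129 ang 22 z 69 hsv [ 21 136 161]
scene [327. 331.] ctr [ 776 -133] size 71 71 ang 62 z 46 hsv [90 10 74]
scene [509. 345.] ctr [909 144] size 63 27 ang 27 z 61 hsv [105  22  24]
scene [275. 435.] ctr [ 910 -270] size 66 26 ang 86 z 62 hsv [85 16 97]
[ 0.54912637 -0.04783494  0.07951753] [2.47590581 1.93095687 0.00548246]
```

View pics/c2.png

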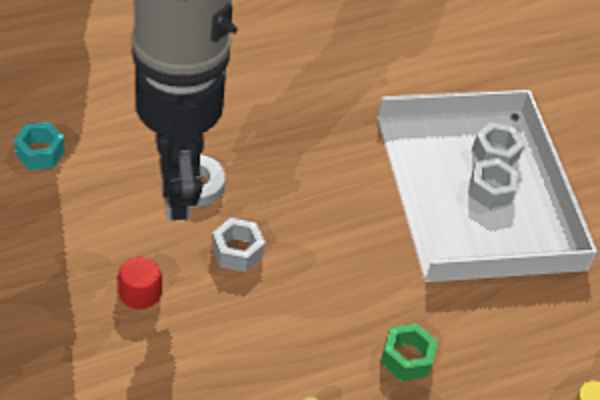

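>>> servo_tool([
  [0, 0, 0, 0, 0, -30, 0.75],
  [0, 0, 0, 0, 0, -55, 0.75],
  [0, 0, 0, 0, 0, -71, 0.75],
  [0, 0, 0, 0, 0, -71, 0.75],
])

```text
clock: 13.55
tcp_pos: [0.5452, -0.0469, 0.0037]
orientation: [-2.476, -1.928, 0.007]
contact_force: [-0.7, 0.8, -0.6]
grip_width: 0.0212
gripper_force: 0.0
```

>>> servo_tool([
  [0, 0, 0, 3, 10, 0, 0.75],
  [0, 0, 0, 6, 24, 0, 0.75],
  [0, 0, 0, 10, 40, 0, 0.75],
  [0, 0, 0, 15, 58, 0, 0.75],
  [0, 0, 0, 20, 77, 0, 0.75],
])

```text
clock: 13.97
tcp_pos: [0.569, 0.0307, 0.0079]
orientation: [2.478, 1.929, 0.002]
contact_force: [-0.0, -0.3, -0.9]
grip_width: 0.0216
gripper_force: 0.4
```

>>> servo_tool([
  [0, 0, 0, 4, 16, 0, 0.75],
  [0, 0, 0, 8, 32, 0, 0.75],
  [0, 0, 0, 12, 48, 0, 0.75],
  [0, 0, 0, 16, 64, 0, 0.75],
  [0, 0, 0, 20, 80, 0, 0.75],
])

```text
clock: 14.38
tcp_pos: [0.5888, 0.1113, 0.008]
orientation: [2.477, 1.931, 0.003]
contact_force: [-0.1, -0.6, -0.2]
grip_width: 0.0215
gripper_force: 0.4
```

Run:
```python
from m import *
im,d=r.grab_frame('scene'); cv2.imwrite('pics/c3.png',cv2.resize(im[100:300,300:560],None,fx=2,fy=2))
print(r.get_obs()['tcp_pos'])
```

```text
[0.58966008 0.11613099 0.00774509]
```

View pics/c3.png

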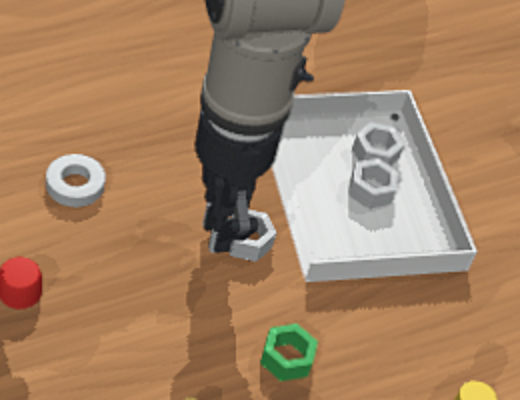

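nut_c at (250,235) is lined up with the tray mouth, short of the side wall. I'll do the final stretch and then retreat.

>>> servo_tool([
  [0, 0, 0, 4, 15, 0, 0.75],
  [0, 0, 0, 8, 31, 0, 0.75],
  [0, 0, 0, 12, 47, 0, 0.75],
  [0, 0, 0, 15, 62, 1, 0.75],
  [0, 0, 0, 18, 76, 1, 0.75],
])

```text
clock: 14.85
tcp_pos: [0.6067, 0.1864, 0.0082]
orientation: [2.477, 1.931, 0.001]
contact_force: [-0.4, -2.7, 1.1]
grip_width: 0.0213
gripper_force: 1.1
```

>>> servo_tool([
  [0, 0, 0, 4, 16, 0, 0.75],
  [0, 0, 0, 8, 32, 0, 0.75],
  [0, 0, 0, 12, 47, 0, 0.75],
  [0, 0, 0, 15, 59, 0, 0.75],
  [0, 0, 0, 17, 67, 0, 0.75],
])

```text
clock: 15.27
tcp_pos: [0.6233, 0.2549, 0.0073]
orientation: [-2.475, -1.934, -0.001]
contact_force: [-0.7, -2.8, 1.8]
grip_width: 0.0216
gripper_force: 1.2
```

>>> servo_tool([
  [0, 0, 0, -4, -14, 1, 0.75],
  [0, 0, 0, -4, -14, 35, 0.75],
  [0, 0, 0, -4, -14, 75, 0.75],
  [0, 0, 0, -15, -40, 105, 0.75],
  [0, 0, 0, -30, -75, 130, 0.75],
])

```text
clock: 15.68
tcp_pos: [0.5956, 0.1828, 0.1376]
orientation: [2.473, 1.937, 0.006]
contact_force: [0.9, -1.4, 0.9]
grip_width: 0.0211
gripper_force: 0.0
```

>>> servo_tool([
  [0, 0, 0, -10, -35, 10, 0.75],
  [0, 0, 0, -20, -70, 20, 0.75],
  [0, 0, 0, -30, -105, 30, 0.75],
  [0, 0, 0, -30, -130, 30, 0.75],
  [0, 0, 0, -30, -130, 30, 0.75],
])

```text
clock: 16.1
tcp_pos: [0.5635, 0.0433, 0.1665]
orientation: [2.485, 1.919, 0.001]
contact_force: [0.4, -0.7, 0.2]
grip_width: 0.0213
gripper_force: 0.0
```

Run:
```python
from m import *
for n in('top','scene'):
    im,d=r.grab_frame(n); objs(n,im,d)
    if n=='scene': cv2.imwrite('pics/c4.png',cv2.resize(im[100:300,300:560],None,fx=2,fy=2))
print(r.get_obs()['tcp_pos'],r.get_obs()['clock'])
```

```text
top [298. 127.] ctr [868 -32] size 101 130 ang 23 z 69 hsv [ 20 146 201]
top [224. 119.] ctr [881 151] size 23 60 ang 26 z 61 hsv [95 44 31]
top [385. 118.] ctr [ 869 -265] size 62 25 ang 76 z 61 hsv [90 13 84]
top [336. 155.] ctr [ 773 -136] size 71 71 ang 8 z 47 hsv [ 96  11 111]
top [287. 160.] ctr [770 -11] size 20 20 ang 59 z 44 hsv [ 21 144 239]
top [462. 215.] ctr [ 638 -443] size 185 25 ang 8 z 26 hsv [  1 195 239]
top [145. 225.] ctr [583 317] size 108 229 ang 75 z 30 hsv [ 23   3 219]
top [168. 225.] ctr [607 291] size 47 100 ang 76 z 27 hsv [100   4 232]
top [323. 233.] ctr [575 -96] size 39 38 ang 12 z 34 hsv [  1 198 245]
top [153. 253.] ctr [537 329] size 52 46 ang 55 z 26 hsv [100   3 232]
top [404. 269.] ctr [ 480 -291] size 50 45 ang 88 z 25 hsv [139 150 195]
top [283. 278.] ctr [467   5] size 59 59 ang 89 z 18 hsv [100   4 243]
top [482. 290.] ctr [ 424 -485] size 37 27 ang 7 z 11 hsv [ 99   5 219]
top [341. 318.] ctr [ 367 -133] size 45 49 ang 43 z 26 hsv [ 89 145 168]
scene [493. 191.] ctr [576 290] size 171 237 ang 74 z 30 hsv [ 60   3 146]
scene [259. 171.] ctr [ 370 -130] size 50 46 ang 13 z 25 hsv [ 89 175 119]
scene [490. 191.] ctr [583 305] size 60 155 ang 65 z 27 hsv [ 90   6 140]
scene [337. 189.] ctr [468   8] size 58 64 ang 69 z 17 hsv [ 94   6 217]
scene [199. 232.] ctr [ 482 -288] size 47 54 ang 63 z 24 hsv [139 148 120]
scene [309. 240.] ctr [578 -93] size 40 40 ang 31 z 33 hsv [  1 184 191]
scene [444. 275.] ctr [738 113] size 45 52 ang 49 z 25 hsv [ 67 148 150]
scene [131. 314.] ctr [ 646 -440] size 201 25 ang 8 z 25 hsv [  1 185 192]
scene [399. 357.] ctr [871 -30] size 100 130 ang 23 z 69 hsv [ 21 137 150]
scene [327. 330.] ctr [ 776 -134] size 71 71 ang 54 z 46 hsv [90 11 97]
scene [509. 345.] ctr [908 144] size 62 28 ang 27 z 61 hsv [105  22  24]
scene [275. 435.] ctr [ 910 -270] size 66 26 ang 86 z 62 hsv [85 15 96]
[0.564077   0.04929424 0.16541674] 16.2
```

View pics/c4.png

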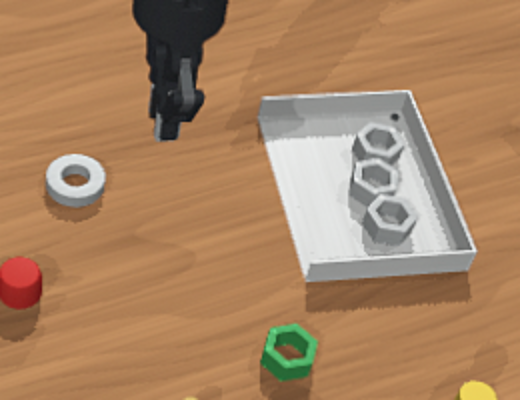

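All three nuts lie flat in the tray at (380,142), (376,177) and (390,217), the bystanders haven't moved, and the gripper is clear.

```bash
python3 -c "
from bench import r
print(r.hand_in())"
```

```text
the job is handed in; nothing more can be done
None
```

I pushed all three steel nuts over the lip into the tray without lifting them, left every bystander where it stood, and handed the job in at about 16 s; no verdict came back.

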